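# Slide the pepper mill into its stall

## Task

Push the tall wooden pepper mill across the counter into the empty wooden stall, through its open side, until it stands upright and fully home against the stall's back wall. Only push it, gently and low on its body so that it slides without tipping: do not grip or lift it, and leave the salt shaker in the other stall and all the other things where they are.

Things in the scene. Friction and masses are not known exactly. Their poses are not given: they have to be found in the camera images.
- mill: turned dark wooden pepper mill, round, standing upright: 170 high, foot 58 across (radius 29), slightly waisted; about 0.18 kg (unknown to 30 %). Origin: centre of its underside; z up. Loose; tips if pushed high up. It starts on the front part of the counter, before the stalls.
- stall: the EMPTY of two equal wooden stalls fixed to the counter, no floor: back wall 45 high, two side walls 30 high, all 10 thick. Origin: on the counter where the mill's foot centre belongs when home. Its level +x points into the stall: back wall's inner face at x = +29, free ends of the side walls at x = -21, their inner faces at y = +-38. Open towards -x; a mill at home stands 8 out of the mouth.
- salt_stall: the other stall, same shape and axes, with the salt shaker in it. Which of the two is farther left differs from start to start. It is fixed. Round the work: a wall cabinet hangs over the rear of the counter, its underside about 520 up; a fridge stands about 430 to the right of the robot's axis, a wall about 550 to its left.
- salt: glass salt shaker with a grey cap, 44 across, 90 high, standing in the other stall; leave alone. Origin: centre of its underside.
- sauce: tall round sauce bottle with a red cap, 59 across, 204 high, at the left of the counter; leave alone. Origin: centre of its underside.
- jar_a: round spice jar with a green cap, 46 across, 106 high, at the back; leave alone. Origin: centre of its underside.
- jar_b: round spice jar with a clear grey cap, 44 across, 109 high, at the back; leave alone. Origin: centre of its underside.
- tin: flat round food tin, 86 across, 40 high, at the right in front of the toaster; leave alone. Origin: centre of its underside.
- soap: bar of green soap, 58 x 84 x 26 high, at the right front; leave alone. Origin: centre of its underside.
- packet: flat wrapped packet, 66 x 147 x 13 high, in front of the toaster at the right; leave alone. Origin: centre of its underside.
There are look-alikes about, which are no part of the job. What is shaped like the mill but yellow is not meant.

How it is judged:
By the outcome, as a careful person would: the job done as asked, in the order asked, and still so for the second after the job is handed in, with the robot touching nothing.
It also fails if it takes over 58 s, if anything falls off the work surface, if the arm or the gripper's body presses on something with over 40 N, if the wrist force passes 120 N, or if a joint passes its speed limit or range.

## Robot

A 6-joint arm with a two-finger parallel gripper is mounted at the origin on a cart in front of the work surface, level with it; the furniture and walls round the work are solid. World frame = base frame: x ahead of the robot, y to its left, z up, the work surface at z = 0. Lengths are in m, angles in degrees, forces in N, time in s.
With the tool pointing down it reaches from about 0.35 to 0.875 m from the base axis. Payload 4.2 kg.
Tool frame: the origin (TCP) lies at the very end of the fingers, on their centre line; the grasp point (between the pads) lies 19 mm behind it; z points along the fingers, y is the line along which they close (so a half turn about z gives the same grasp; the last joint's range is limited). The gripper opens to 87 mm and grips with 3 to 60 N. Pads are 19 mm wide; open, the fingers measure 117 mm over their backs; the gripper's body (75 mm by 190 mm) begins 51 mm behind the grasp point.
Start: joints at [56.7, 22.042, 0.453, 0, -68.411, -14.817], TCP at [0.465, 0.417, 0.223] pointing down, gripper open.
Joint ranges: [-179.83, 179.83], [-69.29, 118.12], [-61.27, 80.66], [-181.25, 117.63], [-171.15, -9.14], [-177.46, 177.46]. Speed limits (degrees/s): [159.86, 159.86, 180, 180, 180, 180].

## Interface

Orientations are given as a 3x3 rotation matrix whose columns are the frame's x, y, z axes.
In Python, from station import * gives the robot as it stands.
- The arm moves only by the shell command python3 -m pendant 'ROWS'. ROWS is JSON, a list of rows, each an object of numbers: "x", "y", "z": the shift along the world's x, y, z normalised to -1 to 1, where 1 is 250 mm; "rx", "ry", "rz": the turn, a rotation vector about the world's x, y, z normalised to -1 to 1, where 1 is 180 degrees; "claw": the opening, from 0 (shut) to 1 (fully open). A call has exactly 8 rows; each row is the pose to reach, as a shift and turn from the pose commanded when the call began, turning the shorter way round; what a row does not reach only later rows make up. A row lasts 1/8 s, in which the tool goes at most 62.5 mm and 10.7 degrees, less where a joint would pass 70% of its speed; a pose out of reach is approached as far as the arm can. A call with a number of a shift or a turn outside -1 to 1 is refused whole. A call with a gripper value outside its range is refused whole. The fingers move at their own pace and stop on an object; the grip force is fixed at half the most. Time passes only in rows, so rows that repeat a pose let the fingers close, or fill a call up. It gives the time, the measured TCP pose, the force, the opening and the grip force at its end, in the units of the state.
- sense(): the state, without advancing time (a new reading comes with each control period).
- capture(name): name is "side" or "top"; returns a dict with "color" (420x560x3 uint8, red, green, blue), "mtx" (3x3 intrinsics, pixels), "world_to_cam" (4x4, takes a point from world to camera coordinates). Camera axes: x right, y up, looking along -z (the intrinsics and any distortion apply to the point x, -y, -z); pixel columns grow to the right and rows downward; lengths in m; the calibration is good to about 2 mm. A picture is of the moment at which its call begins. There is no depth.
- finish_job(): hands the job in; it is judged then, once.
Trained networks look in a picture, given as the dict that the camera call returned (one of the last four; its "shot" number tells which), for a name from the list of things; names that differ only in an ending like _2 or _b are one class to them, and where a whole thing is asked for, a point or a joint stands for the part that bears it (a point fixed in the world has none). Each returns a list of dicts, best first, with "conf" (0 to 1); they miss things now and then, are a little off and sometimes report something else, mostly with a low value. They report only what shows in the picture. A call takes as long as a camera call. They do not tell look-alikes from the thing itself.
- search_frame(picture, label): "centre" ([column, row] in pixels, amid what is visible of it).
- regions_of(picture, label): "region" (420x560 bool, what is visible of it) and "centre" ([column, row] in pixels, amid what is visible of it).
The state is a dict: "time_s": time; "joints": joint angles; "joint_velocities": joint speeds; "effort": joint torques, N m; "tcp_pos": TCP position; "ee_rot": TCP orientation; "wrist_force": force on the tool from outside, world axes, zero at the start; "moment": the same for the moment, N m; "gripper_width": opening from 0.0 (shut) to 1.0 (fully open); "gripper_force": force on a finger pad.
Only numpy, scipy, OpenCV 4.12 (cv2) and the standard library are available. Lean on these libraries where they do the work, as an engineer would, in place of code of your own. Each camera call takes 0.05 s, during which the arm holds its last target. There are 200 camera calls.

## Working session

There is one attempt and no reset: what is moved stays moved. The work goes in short steps, Python scripts to look and compute and a shell command to move; the robot and the scene stay as the last step left them, time stands still between calls to the robot, and variables do not carry over. Pictures are saved under pics/ and viewed, at most 10 in all, crops included, and the job is handed in when it is done.

```bash
mkdir -p pics; cat > h.py <<'E'
from station import *
import numpy as np, cv2
def ray(p,uv):
    K=np.array(p["mtx"]);T=np.array(p["world_to_cam"])
    d=np.linalg.inv(K)@[uv[0],uv[1],1]; d=np.array([d[0],-d[1],-d[2]])
    R=T[:3,:3];return -R.T@T[:3,3],R.T@d
def atz(p,uv,z):
    o,d=ray(p,uv);return o+d*(z-o[2])/d[2]
def proj(p,X):
    K=np.array(p["mtx"]);T=np.array(p["world_to_cam"])
    c=T[:3,:3]@X+T[:3,3];c=K@[c[0],-c[1],-c[2]];return c[:2]/c[2]
def save(p,n): cv2.imwrite("pics/"+n,p["color"][:,:,::-1])
E
python3 - <<'E'
from h import *
np.set_printoptions(precision=3,suppress=True)
H=dict(mill=.085,stall=.02,salt_stall=.02,salt=.045,sauce=.1,jar_a=.05,tin=.02,soap=.013)
ims=[]
for c in("top","side"):
    p=capture(c);ims.append(p["color"]);print(c,p.keys(),ray(p,(280,210)))
    save(p,c+"0.png")
    for l in H:
        for r in regions_of(p,l)[:4]:
            m=r["region"];v,u=np.nonzero(m)
            print(l,round(r["conf"],2),np.round(r["centre"]),(u.min(),v.min(),u.max(),v.max()),atz(p,r["centre"],H[l]),p["color"][m].mean(0).round())
E
```

```text
top dict_keys(['color', 'mtx', 'world_to_cam', 'shot']) (array([0.376, 0.082, 1.067]), array([ 0.188, -0.026, -0.982]))
mill 0.97 [271. 220.] (np.int64(263), np.int64(209), np.int64(284), np.int64(236)) [0.539 0.078 0.085] [110.  81.  59.]
mill 0.67 [229. 219.] (np.int64(216), np.int64(206), np.int64(241), np.int64(234)) [0.538 0.185 0.085] [228. 206.  92.]
stall 0.52 [245. 171.] (np.int64(237), np.int64(167), np.int64(276), np.int64(197)) [0.684 0.152 0.02 ] [224. 196. 143.]
salt_stall 0.6 [188. 179.] (np.int64(176), np.int64(167), np.int64(218), np.int64(203)) [0.655 0.309 0.02 ] [224. 196. 142.]
salt_stall 0.43 [159. 160.] (np.int64(147), np.int64(147), np.int64(173), np.int64(174)) [0.707 0.392 0.02 ] [153. 157. 118.]
salt_stall 0.34 [401. 280.] (np.int64(388), np.int64(267), np.int64(419), np.int64(291)) [ 0.399 -0.272  0.02 ] [226. 238. 212.]
salt_stall 0.24 [245. 173.] (np.int64(237), np.int64(169), np.int64(275), np.int64(195)) [0.677 0.153 0.02 ] [230. 204. 148.]
salt 0.66 [198. 186.] (np.int64(188), np.int64(177), np.int64(205), np.int64(195)) [0.63  0.275 0.045] [199. 194.
[... 1734 characters left out ...]
(np.int64(264), np.int64(119), np.int64(280), np.int64(149)) [0.628 0.282 0.045] [173. 163. 151.]
sauce 0.55 [242.  88.] (np.int64(231), np.int64(47), np.int64(253), np.int64(115)) [0.591 0.414 0.1  ] [105.  89.  81.]
jar_a 0.59 [303. 144.] (np.int64(293), np.int64(123), np.int64(313), np.int64(160)) [0.693 0.216 0.05 ] [158. 148. 136.]
tin 0.57 [281. 100.] (np.int64(273), np.int64(81), np.int64(291), np.int64(119)) [0.707 0.415 0.02 ] [130. 132.  98.]
tin 0.56 [261. 307.] (np.int64(242), np.int64(282), np.int64(281), np.int64(326)) [ 0.451 -0.155  0.02 ] [216. 196. 121.]
soap 0.4 [251. 357.] (np.int64(242), np.int64(351), np.int64(259), np.int64(359)) [ 0.4   -0.246  0.013] [199. 218. 173.]
```

```bash
python3 -m pendant 2>&1 | head -5; ls
```

```text
invalid input
h.py
pics
```

```bash
python3 - <<'E'
import cv2
a=cv2.imread("pics/top0.png")[135:255,140:300];cv2.imwrite("pics/topc.png",cv2.resize(a,None,fx=5,fy=5,interpolation=cv2.INTER_CUBIC))
a=cv2.imread("pics/side0.png")[110:230,225:345];cv2.imwrite("pics/sidec.png",cv2.resize(a,None,fx=5,fy=5,interpolation=cv2.INTER_CUBIC))
E
```

```text
(no output)
```

View pics/topc.png

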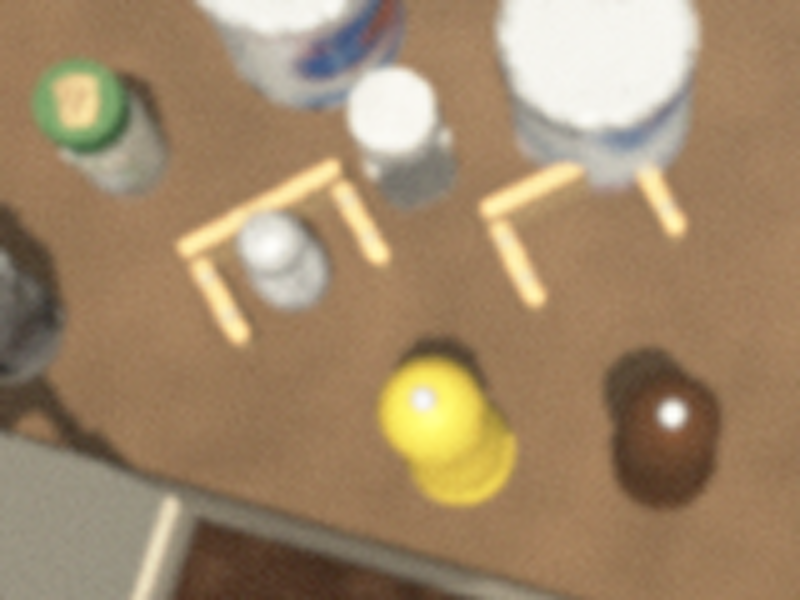

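View pics/sidec.png

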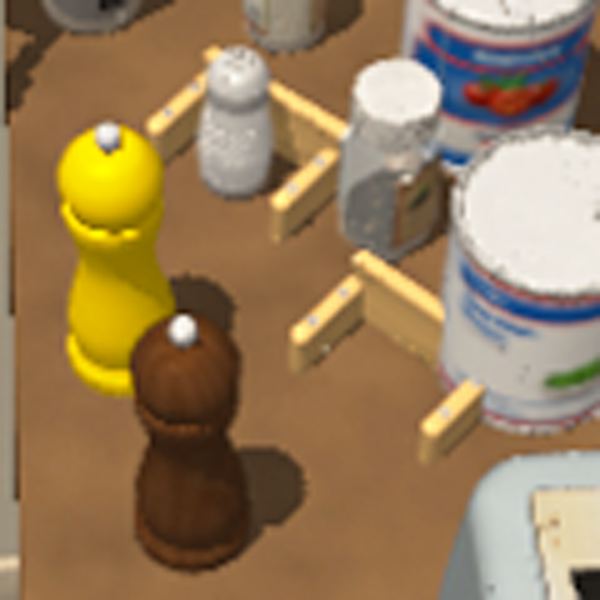

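View pics/top0.png

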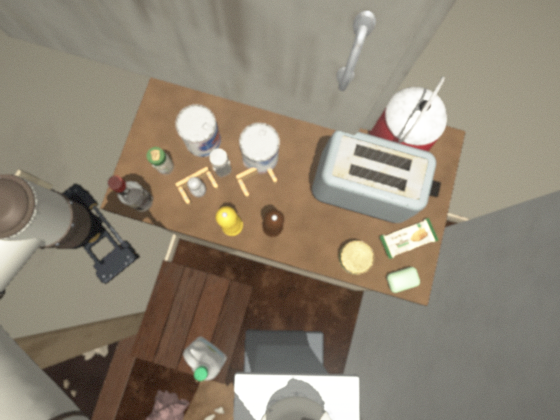

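```bash
cat > m.py <<'E'
from h import *
np.set_printoptions(precision=4,suppress=True)
from scipy.optimize import least_squares
T=capture("top");S=capture("side")
t=lambda u,v:(140+u/5-.4,135+v/5-.4)
s=lambda u,v:(225+u/5-.4,110+v/5-.4)
pts=[(T,t(541,303),(-.021,.043,.03)),(T,t(683,233),(-.021,-.043,.03)),(T,t(483,210),(.034,.048,.045)),
(S,s(301,338),(-.021,.043,.03)),(S,s(430,428),(-.021,-.043,.03)),(S,s(360,256),(.034,.048,.045)),(T,t(500,222),(.029,.043,.03)),(S,s(357,280),(.029,.043,.03)),(S,s(480,385),(.029,-.043,.03))]
def W(q,X):
    c,n=np.cos(q[2]),np.sin(q[2]);return np.array([q[0]+c*X[0]-n*X[1],q[1]+n*X[0]+c*X[1],X[2]])
f=lambda q:np.concatenate([proj(p,W(q,X))-uv for p,uv,X in pts])
r=least_squares(f,[.66,.14,.3],loss="soft_l1");print("stall",r.x[:2],np.degrees(r.x[2]));print(f(r.x).reshape(-1,2))
print("knob",atz(T,t(672,413),.168),atz(S,s(183,328),.168))
# mill from silhouette: surface of revolution foot, extents
for n,p in(("top",T),("side",S)):
    k=[d for d in regions_of(p,"mill") if p["color"][d["region"]].mean()<100][0]
    m=k["region"];v,u=np.nonzero(m)
    # nearest base edge: max row pixel
    i=v>=v.max()-1; print(n,"foot edge",atz(p,(u[i].mean(),v.max()+.5),.004))
print(sense()["tcp_pos"],sense()["ee_rot"],sense()["time_s"])
for n,z in(("salt",.045),("jar_b",.05)): print(n,[(round(d["conf"],2),atz(S,d["centre"],z)) for d in search_frame(S,n)[:3]])
E
python3 m.py
```

```text
stall [0.6525 0.1152] 28.47454192677533
[[-0.1236 -0.1492]
 [-0.1532  0.0135]
 [ 0.4452  0.1409]
 [-1.0511  0.2754]
 [-0.662   1.1874]
 [-0.0339 -0.6838]
 [-0.0646  0.0272]
 [ 0.4815  0.3081]
 [ 1.9505 -2.461 ]]
knob [0.5312 0.0718 0.168 ] [0.5313 0.0707 0.168 ]
top foot edge [0.5088 0.0726 0.004 ]
side foot edge [0.5279 0.0488 0.004 ]
[0.4653 0.4173 0.2225] [[ 0.6676 -0.7445 -0.    ]
 [-0.7445 -0.6676  0.    ]
 [-0.      0.     -1.    ]] 1.1
salt [(0.75, array([0.6242, 0.2726, 0.045 ]))]
jar_b [(0.75, array([0.6964, 0.2198, 0.05  ])), (0.67, array([0.6966, 0.3752, 0.05  ]))]
```

```bash
python3 - <<'E'
from h import *
np.set_printoptions(precision=4,suppress=True)
T=capture("top");S=capture("side")
t=lambda u,v:(140+u/5-.4,135+v/5-.4)
s=lambda u,v:(225+u/5-.4,110+v/5-.4)
for z in(.16,.168,.175): print("yellow knob",atz(T,t(423,400),z),atz(S,s(108,133),z))
print("foot near edge", atz(T,t(470,505),.004),atz(S,s(118,393),.004), "left/right foot side", atz(S,s(66,345),.01),atz(T,t(516,443),.01),atz(T,t(415,475),.01))
a=cv2.resize(T["color"][120:220,290:370],None,fx=5,fy=5,interpolation=2);b=cv2.resize(S["color"][150:350,270:430],None,fx=2.5,fy=2.5,interpolation=2)
cv2.imwrite("pics/toast.png",np.hstack([a,b])[:,:,::-1])
E
```

```text
yellow knob [0.5352 0.1883 0.16  ] [0.5362 0.1936 0.16  ]
yellow knob [0.5338 0.1873 0.168 ] [0.5344 0.1867 0.168 ]
yellow knob [0.5326 0.1865 0.175 ] [0.5328 0.1806 0.175 ]
foot near edge [0.5055 0.1782 0.004 ] [0.5226 0.1589 0.004 ] left/right foot side [0.5053 0.1926 0.01  ] [0.5393 0.1543 0.01  ] [0.5202 0.2081 0.01  ]
```

View pics/toast.png

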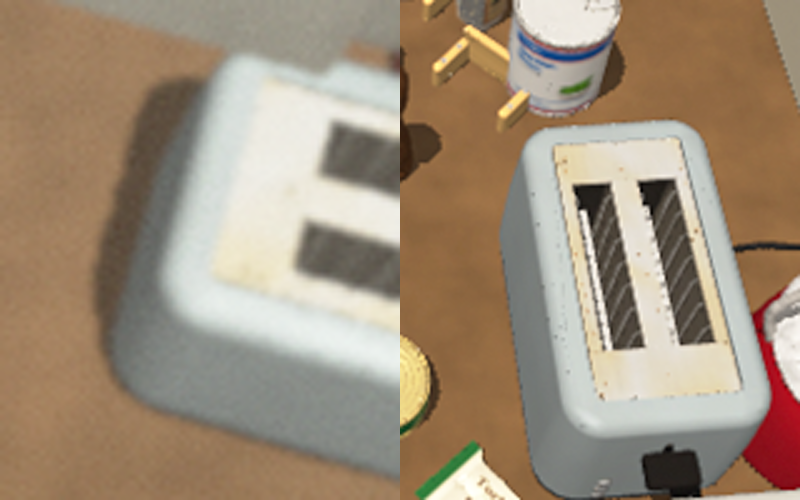

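```bash
cat > plan.py <<'E'
from h import *
np.set_printoptions(precision=3,suppress=True)
from scipy.spatial.transform import Rotation as Ro
T=capture("top")
c=lambda u,v:(290+u/5-.4,120+v/5-.4)
A=atz(T,c(110,372),.02)
for z in(.17,.19): print("toaster base corner",A,"top corners",atz(T,c(165,295),z),atz(T,c(225,60),z))
B=atz(T,c(225,60),.18);A[2]=0;e=(B-A)[:2];L=np.hypot(*e);e/=L;f=np.array([e[1],-e[0]])
print("edge dir",e,L)
yaw0=28.5;st=np.array([.6525,.115]);ye=np.array([.534,.187]);mi=np.array([.532,.0715])
cs,sn=np.cos(np.radians(yaw0)),np.sin(np.radians(yaw0));R2=np.array([[cs,-sn],[sn,cs]])
# body box samples in tool frame (z back): x +-37.5, y+-95, z -70..-170 ; palm thereafter narrower
g=np.stack(np.meshgrid(np.linspace(-.0375,.0375,7),np.linspace(-.095,.095,21),-np.linspace(.07,.19,7),indexing="ij"),-1).reshape(-1,3)
g=36e-3;pen=29e-3-np.sqrt(29e-3**2-(g/2)**2)
def rot(yaw,tilt,roll): # tool z down; x forward when tilt 0; yaw of push facing
    b=np.array([[1,0,0],[0,-1,0],[0,0,-1.]])
    return Ro.from_euler("z",yaw,degrees=True).as_matrix()@Ro.from_euler("x",roll,degrees=True).as_matrix()@Ro.from_euler("y",-tilt,degrees=True).as_matrix()@b
G=np.stack(np.meshgrid(np.linspace(-.0375,.0375,7),np.linspace(-.095,.095,21),-np.linspace(.07,.19,7),indexing="ij"),-1).reshape(-1,3)
path=[mi+k*(R2@[-.065,0]+st-mi) for k in np.linspace(0,1,8)]+[st+R2@[x,0] for x in np.linspace(-.065,0,10)]
def clear(yaw,tilt,roll,show=False):
    R=rot(yaw,tilt,roll);h=np.array([np.cos(np.radians(yaw)),np.sin(np.radians(yaw))])
    m=dict(yellow=9,toaster=9,mill=9,table=9,salt=9)
    for p in path:
        tcp=np.r_[p-h*(.029-pen+.0095*np.cos(np.radians(tilt))),.016]
        P=G@R.T+tcp
        def cyl(q,r,H):
            d=np.hypot(*(P[:,:2]-q).T)-r;return np.hypot(np.maximum(d,0),np.maximum(P[:,2]-H,0)).min() if (d.min()>0 or 1) else 0
        m["yellow"]=min(m["yellow"],cyl(ye,.029,.17));m["mill"]=min(m["mill"],cyl(p,.029,.17));m["salt"]=min(m["salt"],cyl(np.array([.625,.274]),.022,.09))
        q=(P[:,:2]-A[:2]);a=q@e;b=q@f
        d=np.sqrt(np.maximum(0,np.maximum(-a,a-.25))**2+np.maximum(-b,0)**2+np.maximum(P[:,2]-.19,0)**2);m["toaster"]=min(m["toaster"],d.min())
        m["table"]=min(m["table"],P[:,2].min())
    return m
best=[]
for yaw in range(-10,71,5):
  for tilt in(30,35,40,45,50,55):
    for roll in range(-25,26,5):
      m=clear(yaw,tilt,roll)
      sc=min(m["yellow"],m["toaster"],m["salt"],m["mill"]+.01,m["table"]+.01);best.append((sc,yaw,tilt,roll,m))
best.sort(key=lambda b:-b[0])
if __name__=="__main__":
  for b in best[:8]: print(b[:4],{k:round(float(v)*1000) for k,v in b[4].items()})
  for b in [x for x in best if 20<=x[1]<=35][:6]: print(b[:4],{k:round(float(v)*1000) for k,v in b[4].items()})
E
python3 plan.py
```

```text
toaster base corner [ 0.624 -0.031  0.02 ] top corners [ 0.627 -0.041  0.17 ] [ 0.745 -0.069  0.17 ]
toaster base corner [ 0.624 -0.031  0.02 ] top corners [ 0.621 -0.038  0.19 ] [ 0.737 -0.066  0.19 ]
edge dir [ 0.955 -0.297] 0.12253983533529884
(np.float64(0.006177530703201301), 55, 35, -25) {'yellow': 7, 'toaster': 6, 'mill': 11, 'table': 8, 'salt': 132}
(np.float64(0.006024844669720374), 25, 55, 15) {'yellow': 6, 'toaster': 7, 'mill': 35, 'table': 1, 'salt': 114}
(np.float64(0.0059721405426250065), 60, 30, -25) {'yellow': 12, 'toaster': 6, 'mill': 5, 'table': 14, 'salt': 135}
(np.float64(0.005850172267467255), 50, 45, -25) {'yellow': 8, 'toaster': 6, 'mill': 23, 'table': -3, 'salt': 135}
(np.float64(0.003994811536511846), 35, 55, 0) {'yellow': 4, 'toaster': 8, 'mill': 35, 'table': 25, 'salt': 120}
(np.float64(0.0038935174117564857), 55, 30, -20) {'yellow': 4, 'toaster': 5, 'mill': 4, 'table': 23, 'salt': 126}
(np.float64(0.0035886286681848004), 50, 40, -20) {'yellow': 4, 'toaster': 4, 'mill': 17, 'table': 11, 'salt': 129}
(np.float64(0.0035708390174805267), 30, 55, 5) {'yellow': 4, 'toaster': 10, 'mill': 35, 'table': 17, 'salt': 113}
(np.float64(0.006024844669720374), 25, 55, 15) {'yellow': 6, 'toaster': 7, 'mill': 35, 'table': 1, 'salt': 114}
(np.float64(0.003994811536511846), 35, 55, 0) {'yellow': 4, 'toaster': 8, 'mill': 35, 'table': 25, 'salt': 120}
(np.float64(0.0035708390174805267), 30, 55, 5) {'yellow': 4, 'toaster': 10, 'mill': 35, 'table': 17, 'salt': 113}
(np.float64(0.003556833984005515), 30, 50, 5) {'yellow': 4, 'toaster': 9, 'mill': 29, 'table': 24, 'salt': 109}
(np.float64(0.003361041903508128), 30, 40, 5) {'yellow': 3, 'toaster': 6, 'mill': 17, 'table': 37, 'salt': 99}
(np.float64(0.003360727965174624), 25, 50, 15) {'yellow': 6, 'toaster': 3, 'mill': 29, 'table': 7, 'salt': 111}
```

```bash
cat > plan2.py <<'E'
import plan as p
from h import *
def cl(yaw,tilt,roll,z,sh,pts,H=.17):
    R=p.rot(yaw,tilt,roll);y=np.radians(yaw);h=np.array([np.cos(y),np.sin(y)]);l=np.array([-h[1],h[0]]);m=[9]*5
    for q in pts:
        tcp=np.r_[q-h*(.029-p.pen+.0095*np.cos(np.radians(tilt)))+l*sh,z];P=p.G@R.T+tcp
        r=np.interp(P[:,2],[0,.025,.05,.08,.105,.125,.16,.17],[.029,.029,.026,.023,.023,.028,.026,.02])
        def cyl(c): return np.hypot(np.maximum(np.hypot(*(P[:,:2]-c).T)-r,0),np.maximum(P[:,2]-.172,0)).min()
        w=P[:,:2]-p.A[:2];a=w@p.e;b=w@p.f
        t=np.sqrt(np.maximum(0,np.maximum(-a,a-.25))**2+np.maximum(-b,0)**2+np.maximum(P[:,2]-.19,0)**2).min()
        m=[min(x) for x in zip(m,(cyl(p.ye),t,cyl(q),P[:,2].min(),9))]
    return [round(float(x)*1000,1) for x in m[:4]]
if __name__=="__main__":
  for nm,pts,tl in(("leg1",p.path[:8],(30,35,40)),("leg2",p.path[8:],(35,45,55,60,65,70))):
    o=[]
    for yaw in(20,25,30,35,40):
      for tilt in tl:
        for roll in(-10,-5,0,5,10,15):
          for sh in(0,-.004):
            for z in(.018,.028):
              m=cl(yaw,tilt,roll,z,sh,pts);o.append((min(m[0],m[1],m[2]+5,m[3]),yaw,tilt,roll,z,sh,m))
    o.sort(key=lambda a:-a[0]);print(nm);[print(x) for x in o[:5]]
    if nm=="leg2": [print(x) for x in [q for q in o if q[2]<=45][:3]]
  print("profile tilt55 yaw30 roll0",[cl(30,55,0,.025,-.003,[q])[:2] for q in p.path])
E
python3 plan2.py | grep -v oaster
```

```text
edge dir [ 0.955 -0.297] 0.12253983533529884
leg1
(28.5, 35, 40, -10, 0.018, 0, [33.3, 31.0, 23.5, 30.6])
(27.9, 35, 40, -10, 0.028, 0, [33.5, 31.0, 22.9, 40.6])
(27.0, 20, 40, 15, 0.028, -0.004, [27.7, 28.4, 22.0, 31.9])
(27.0, 35, 40, -10, 0.018, -0.004, [34.3, 27.0, 23.3, 30.6])
(27.0, 35, 40, -10, 0.028, -0.004, [34.5, 27.0, 23.0, 40.6])
leg2
(10.4, 30, 65, 5, 0.028, 0, [10.4, 11.8, 51.4, 15.3])
(10.0, 30, 60, 5, 0.018, 0, [10.0, 11.8, 46.5, 12.2])
(10.0, 30, 60, 5, 0.028, 0, [10.0, 11.8, 46.5, 22.2])
(10.0, 30, 70, 0, 0.028, -0.004, [10.0, 13.4, 56.0, 16.7])
(9.6, 30, 55, 5, 0.018, 0, [9.6, 9.6, 41.1, 19.1])
(8.4, 35, 45, 0, 0.018, 0, [8.4, 8.4, 29.4, 41.0])
(7.9, 30, 45, 5, 0.018, 0, [9.0, 7.9, 29.5, 32.6])
(7.4, 25, 45, 10, 0.028, 0, [7.4, 8.4, 29.4, 34.1])
profile tilt55 yaw30 roll0 [[100.7, 90.0], [92.2, 81.8], [83.8, 73.7], [75.6, 65.6], [67.6, 57.5], [59.8, 49.4], [52.3, 41.3], [45.3, 33.1], [45.3, 33.1], [38.9, 28.1], [32.7, 23.1], [26.7, 18.3], [21.1, 15.5], [16.0, 15.3], [11.7, 15.1], [8.5, 14.9], [6.8, 14.8], [6.7, 14.4]]
```

```bash
python3 - <<'E' | grep -v oaster
import plan as p
from h import *
R=p.rot(30,50,5);print(R.round(3))
R1=p.rot(30,0,0);R0=np.array(sense()["ee_rot"])
print(p.Ro.from_matrix(R1@R0.T).as_rotvec()/np.pi, p.Ro.from_matrix(R@R1.T).as_rotvec()/np.pi)
E
python3 -m pendant '[{"y":-0.2,"rz":0.055,"claw":0.41},{"y":-0.4,"rz":0.11,"claw":0.41},{"y":-0.6,"rz":0.165,"claw":0.41},{"y":-0.8,"rz":0.22,"claw":0.41},{"y":-1,"rz":0.275,"claw":0.41},{"y":-1,"rz":0.33,"claw":0.41},{"y":-1,"rz":0.385,"claw":0.41},{"y":-1,"rz":0.435,"claw":0.41}]'
```

```text
edge dir [ 0.955 -0.297] 0.12253983533529884
[[ 0.59   0.498  0.635]
 [ 0.264 -0.863  0.432]
 [ 0.763 -0.087 -0.64 ]]
[0.    0.    0.434] [ 0.161 -0.227 -0.012]$[0]: bad value
```

```bash

python3 -m pendant '[{"x":0,"y":-0.2,"z":0,"rx":0,"ry":0,"rz":0.055,"claw":0.41},{"x":0,"y":-0.4,"z":0,"rx":0,"ry":0,"rz":0.11,"claw":0.41},{"x":0,"y":-0.6,"z":0,"rx":0,"ry":0,"rz":0.165,"claw":0.41},{"x":0,"y":-0.8,"z":0,"rx":0,"ry":0,"rz":0.22,"claw":0.41},{"x":0,"y":-1,"z":0,"rx":0,"ry":0,"rz":0.275,"claw":0.41},{"x":0,"y":-1,"z":0,"rx":0,"ry":0,"rz":0.33,"claw":0.41},{"x":0,"y":-1,"z":0,"rx":0,"ry":0,"rz":0.385,"claw":0.41},{"x":0,"y":-1,"z":0,"rx":0,"ry":0,"rz":0.434,"claw":0.41}]'
```

```text
time_s: 2.45
tcp_pos: [0.4653, 0.167, 0.2228]
ee_rot: [[0.864, 0.504, 0.0], [0.504, -0.864, 0.0], [0.0, -0.0, -1.0]]
wrist_force: [0.3, 0.3, 0.1]
gripper_width: 0.413
gripper_force: 0.0
```

```bash

python3 -m pendant '[{"x":0,"y":-0.15,"z":0,"rx":0.02,"ry":-0.03,"rz":-0.001,"claw":0.41},{"x":0,"y":-0.3,"z":0,"rx":0.05,"ry":-0.07,"rz":-0.004,"claw":0.41},{"x":0,"y":-0.45,"z":0,"rx":0.08,"ry":-0.11,"rz":-0.006,"claw":0.41},{"x":0,"y":-0.53,"z":0,"rx":0.11,"ry":-0.155,"rz":-0.008,"claw":0.41},{"x":0,"y":-0.53,"z":0,"rx":0.14,"ry":-0.195,"rz":-0.01,"claw":0.41},{"x":0,"y":-0.53,"z":0,"rx":0.161,"ry":-0.227,"rz":-0.012,"claw":0.41},{"x":0,"y":-0.53,"z":0,"rx":0.161,"ry":-0.227,"rz":-0.012,"claw":0.41},{"x":0,"y":-0.53,"z":0,"rx":0.161,"ry":-0.227,"rz":-0.012,"claw":0.41}]'; python3 -c "from station import *;print(sense()['joints'])"
```

```text
time_s: 3.45
tcp_pos: [0.4654, 0.0332, 0.2226]
ee_rot: [[0.592, 0.495, 0.636], [0.262, -0.864, 0.429], [0.762, -0.087, -0.642]]
wrist_force: [0.5, -0.5, 0.3]
gripper_width: 0.414
gripper_force: 0.0
[ -1.83259797  -4.79809809 -30.85242077 -55.93375119 -32.81674195
 159.50917835]
```

```bash

python3 -m pendant '[{"x":0,"y":0,"z":-0.1,"rx":0,"ry":0,"rz":0,"claw":0.41},{"x":0,"y":0,"z":-0.2,"rx":0,"ry":0,"rz":0,"claw":0.41},{"x":0,"y":0,"z":-0.3,"rx":0,"ry":0,"rz":0,"claw":0.41},{"x":0,"y":0,"z":-0.4,"rx":0,"ry":0,"rz":0,"claw":0.41},{"x":0,"y":0,"z":-0.5,"rx":0,"ry":0,"rz":0,"claw":0.41},{"x":0,"y":0,"z":-0.6,"rx":0,"ry":0,"rz":0,"claw":0.41},{"x":0,"y":0,"z":-0.7,"rx":0,"ry":0,"rz":0,"claw":0.41},{"x":0,"y":0,"z":-0.8,"rx":0,"ry":0,"rz":0,"claw":0.41}]'; python3 - <<'E'
from h import *
print(sense()['joints'])
a=capture("top");b=capture("side")
cv2.imwrite("pics/c1.png",np.hstack([cv2.resize(a["color"][140:290,170:303],(400,450)),cv2.resize(b["color"][100:250,210:343],(400,450))])[:,:,::-1])
E
```

```text
time_s: 4.45
tcp_pos: [0.4767, 0.0544, 0.1136]
ee_rot: [[0.653, 0.476, 0.588], [0.28, -0.874, 0.397], [0.704, -0.095, -0.704]]
wrist_force: [-0.0, -0.0, 0.5]
gripper_width: 0.41
gripper_force: 0.0
[ -2.34423834   8.11768948 -33.00608569 -69.8402488  -26.63406944
 177.3910576 ]
```

View pics/c1.png

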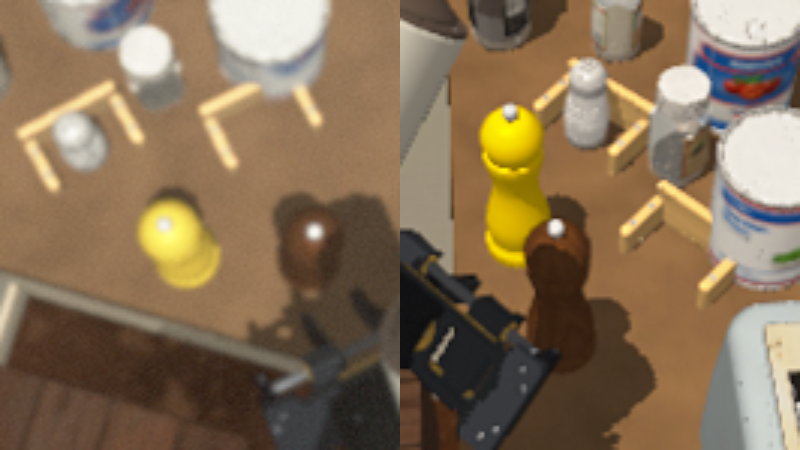

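```bash

python3 -m pendant '[{"x":0,"y":0,"z":0.1,"rx":0.035,"ry":0.024,"rz":-0.036,"claw":0.41},{"x":0,"y":0,"z":0.2,"rx":0.071,"ry":0.048,"rz":-0.071,"claw":0.41},{"x":0,"y":0,"z":0.3,"rx":0.106,"ry":0.072,"rz":-0.107,"claw":0.41},{"x":0,"y":0,"z":0.4,"rx":0.141,"ry":0.096,"rz":-0.142,"claw":0.41},{"x":0,"y":0,"z":0.4,"rx":0.177,"ry":0.12,"rz":-0.178,"claw":0.41},{"x":0,"y":0,"z":0.4,"rx":0.212,"ry":0.143,"rz":-0.214,"claw":0.41},{"x":0,"y":0,"z":0.4,"rx":0.247,"ry":0.167,"rz":-0.249,"claw":0.41},{"x":0,"y":0,"z":0.4,"rx":0.283,"ry":0.191,"rz":-0.285,"claw":0.41}]'; python3 -c "from station import *;print(sense()['joints'])"
```

```text
time_s: 5.55
tcp_pos: [0.4764, 0.0539, 0.2144]
ee_rot: [[0.644, -0.5, 0.579], [-0.765, -0.417, 0.491], [-0.004, -0.759, -0.651]]
wrist_force: [-0.4, 0.5, -0.3]
gripper_width: 0.411
gripper_force: 0.0
[ -2.01442188  -1.27136946 -28.24935331 -57.46464582 -37.28991281
  81.65667627]
```

```bash
python3 - <<'E' | grep -v oaster
import plan as p
from h import *
s=sense();R0=np.array(s["ee_rot"]);R=p.rot(30,42,5)@np.diag([-1,-1,1])
v=p.Ro.from_matrix(R@R0.T).as_rotvec()/np.pi
d=(np.array([.465,.033,.215])-s["tcp_pos"])/.25
print(R.round(3));print(np.linalg.norm(v)*180,v,d)
E
```

```text
edge dir [ 0.955 -0.297] 0.12253983533529884
[[-0.673 -0.498  0.547]
 [-0.321  0.863  0.391]
 [-0.667  0.087 -0.74 ]]
100.44494947350125 [ 0.289  0.263 -0.399] [-0.045 -0.083  0.004]
```

```bash

python3 -m pendant '[{"x":-0.045,"y":-0.083,"z":0,"rx":0.029,"ry":0.026,"rz":-0.04,"claw":0.41},{"x":-0.045,"y":-0.083,"z":0,"rx":0.058,"ry":0.053,"rz":-0.08,"claw":0.41},{"x":-0.045,"y":-0.083,"z":0,"rx":0.087,"ry":0.079,"rz":-0.12,"claw":0.41},{"x":-0.045,"y":-0.083,"z":0,"rx":0.116,"ry":0.105,"rz":-0.16,"claw":0.41},{"x":-0.045,"y":-0.083,"z":0,"rx":0.145,"ry":0.131,"rz":-0.2,"claw":0.41},{"x":-0.045,"y":-0.083,"z":0,"rx":0.173,"ry":0.158,"rz":-0.239,"claw":0.41},{"x":-0.045,"y":-0.083,"z":0,"rx":0.202,"ry":0.184,"rz":-0.279,"claw":0.41},{"x":-0.045,"y":-0.083,"z":0,"rx":0.231,"ry":0.21,"rz":-0.319,"claw":0.41}]'; python3 - <<'E' | grep -v oaster
import plan as p
from h import *
s=sense();print(s["joints"]);R0=np.array(s["ee_rot"]);R=p.rot(30,42,5)@np.diag([-1,-1,1])
v=p.Ro.from_matrix(R@R0.T).as_rotvec()/np.pi
d=(np.array([.465,.033,.02])-s["tcp_pos"])/.25
print(np.linalg.norm(v)*180,v,d)
E
```

```text
time_s: 6.6
tcp_pos: [0.4651, 0.0333, 0.2142]
ee_rot: [[-0.44, -0.694, 0.569], [-0.592, 0.701, 0.398], [-0.675, -0.162, -0.719]]
wrist_force: [-0.0, 0.0, 0.1]
gripper_width: 0.41
gripper_force: 0.0
edge dir [ 0.955 -0.297] 0.12253983533529884
[  5.746  -4.645 -31.716 -42.868 -29.858 -16.029]
20.32984152871372 [ 0.059  0.053 -0.081] [-0.001 -0.002 -0.777]
```

```bash

python3 -m pendant '[{"x":0,"y":0,"z":0,"rx":0.03,"ry":0.026,"rz":-0.04,"claw":0.41},{"x":0,"y":0,"z":0,"rx":0.059,"ry":0.053,"rz":-0.081,"claw":0.41},{"x":0,"y":0,"z":-0.12,"rx":0.059,"ry":0.053,"rz":-0.081,"claw":0.41},{"x":0,"y":0,"z":-0.25,"rx":0.059,"ry":0.053,"rz":-0.081,"claw":0.41},{"x":0,"y":0,"z":-0.38,"rx":0.059,"ry":0.053,"rz":-0.081,"claw":0.41},{"x":0,"y":0,"z":-0.5,"rx":0.059,"ry":0.053,"rz":-0.081,"claw":0.41},{"x":0,"y":0,"z":-0.58,"rx":0.059,"ry":0.053,"rz":-0.081,"claw":0.41},{"x":0,"y":0,"z":-0.66,"rx":0.059,"ry":0.053,"rz":-0.081,"claw":0.41}]'; python3 -c "from station import *;print(sense()['joints'])"
```

```text
time_s: 7.65
tcp_pos: [0.4656, 0.033, 0.0484]
ee_rot: [[-0.667, -0.505, 0.549], [-0.329, 0.86, 0.391], [-0.669, 0.08, -0.739]]
wrist_force: [-0.0, -0.3, 0.4]
gripper_width: 0.41
gripper_force: 0.0
[-10.22354456  16.88695205 -34.08340307 -78.26136486 -29.47014395
  16.90626693]
```

```bash

python3 -m pendant '[{"x":0,"y":0,"z":-0.06,"rx":0,"ry":0,"rz":0,"claw":0.41},{"x":0,"y":0,"z":-0.112,"rx":0,"ry":0,"rz":0,"claw":0.41},{"x":0.03,"y":0.017,"z":-0.112,"rx":0,"ry":0,"rz":0,"claw":0.41},{"x":0.06,"y":0.035,"z":-0.112,"rx":0,"ry":0,"rz":0,"claw":0.41},{"x":0.09,"y":0.053,"z":-0.112,"rx":0,"ry":0,"rz":0,"claw":0.41},{"x":0.12,"y":0.07,"z":-0.112,"rx":0,"ry":0,"rz":0,"claw":0.41},{"x":0.135,"y":0.079,"z":-0.112,"rx":0,"ry":0,"rz":0,"claw":0.41},{"x":0.145,"y":0.085,"z":-0.112,"rx":0,"ry":0,"rz":0,"claw":0.41}]'; python3 - <<'E'
from h import *
print(sense()['joints'])
a=capture("top");b=capture("side")
cv2.imwrite("pics/c2.png",np.hstack([cv2.resize(a["color"][140:290,190:323],(400,450)),cv2.resize(b["color"][100:250,210:343],(400,450))])[:,:,::-1])
E
```

```text
time_s: 8.65
tcp_pos: [0.5016, 0.0549, 0.021]
ee_rot: [[-0.669, -0.502, 0.548], [-0.326, 0.861, 0.391], [-0.668, 0.083, -0.739]]
wrist_force: [0.3, -0.2, -0.9]
gripper_width: 0.412
gripper_force: 0.0
[ -8.33912294  22.71470612 -30.99017034 -84.29081276 -27.96318459
  21.85438183]
```

View pics/c2.png

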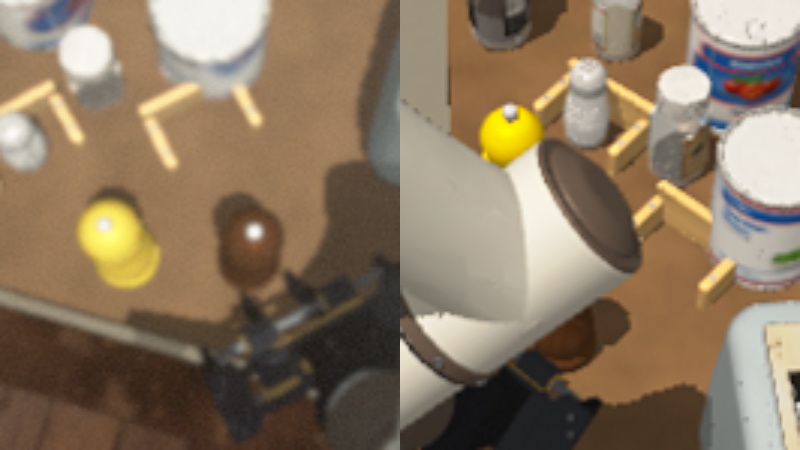

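```bash
cat > ov.py <<'E'
from h import *
import sys
def tips(s,c=.0185):
    R=np.array(s["ee_rot"]);t=np.array(s["tcp_pos"]);return [t+R@[-.0095,y,0] for y in(c,-c,c+.015,-c-.015)]
if __name__=="__main__":
    a=capture("top");s=sense();im=cv2.resize(a["color"][170:270,200:320],(800,667),interpolation=2)[:600]
    f=lambda X:tuple(int(i) for i in ((proj(a,np.array(X))-[200,170]+.5)*6.667))
    for x in tips(s):cv2.circle(im,f(x),4,(0,255,0),-1)
    m=eval(sys.argv[2])
    for z,r in((0,.029),(.165,.004)):
        for k in np.linspace(0,6.28,40):cv2.circle(im,f((m[0]+r*np.cos(k),m[1]+r*np.sin(k),z)),1,(255,0,255),-1)
    c,n=np.cos(np.radians(28.5)),np.sin(np.radians(28.5))
    for X in((-.021,.038),(-.021,-.038),(.029,.038),(.029,-.038)):
        cv2.circle(im,f((.6525+c*X[0]-n*X[1],.115+n*X[0]+c*X[1],.03)),3,(0,0,255),-1)
    cv2.imwrite(sys.argv[1],im[:,:,::-1]);print([x.round(4) for x in tips(s)])
E
python3 ov.py pics/ov1.png "(.532,.0715)"
```

```text
[array([0.4984, 0.0737, 0.0287]), array([0.517 , 0.0418, 0.0256]), array([0.4909, 0.0866, 0.0299]), array([0.5245, 0.0289, 0.0243])]
```

View pics/ov1.png

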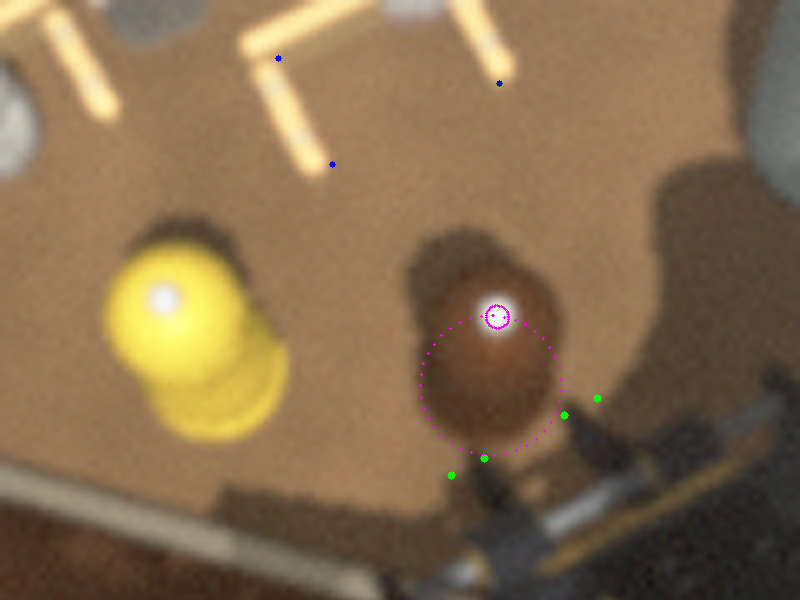

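```bash

python3 -m pendant '[{"x":0.01,"y":0.004,"z":0,"rx":0,"ry":0,"rz":0,"claw":0.41},{"x":0.025,"y":0.008,"z":0,"rx":0,"ry":0,"rz":0,"claw":0.41},{"x":0.045,"y":0.012,"z":0,"rx":0,"ry":0,"rz":0,"claw":0.41},{"x":0.07,"y":0.017,"z":0,"rx":0,"ry":0,"rz":0,"claw":0.41},{"x":0.095,"y":0.021,"z":0,"rx":0,"ry":0,"rz":0,"claw":0.41},{"x":0.12,"y":0.026,"z":0,"rx":0,"ry":0,"rz":0,"claw":0.41},{"x":0.145,"y":0.03,"z":0,"rx":0,"ry":0,"rz":0,"claw":0.41},{"x":0.16,"y":0.033,"z":0,"rx":0,"ry":0,"rz":0,"claw":0.41}]'; python3 ov.py pics/ov2.png "np.array(sense()['tcp_pos'])[:2]+[.0258,.0149]"
```

```text
time_s: 9.8
tcp_pos: [0.5419, 0.0629, 0.0208]
ee_rot: [[-0.669, -0.502, 0.548], [-0.326, 0.861, 0.391], [-0.668, 0.083, -0.74]]
wrist_force: [-1.6, -0.5, 0.1]
gripper_width: 0.407
gripper_force: 0.5
[array([0.5394, 0.082 , 0.0288]), array([0.558 , 0.0502, 0.0258]), array([0.5318, 0.0949, 0.0301]), array([0.5655, 0.0372, 0.0245])]
```

View pics/ov2.png

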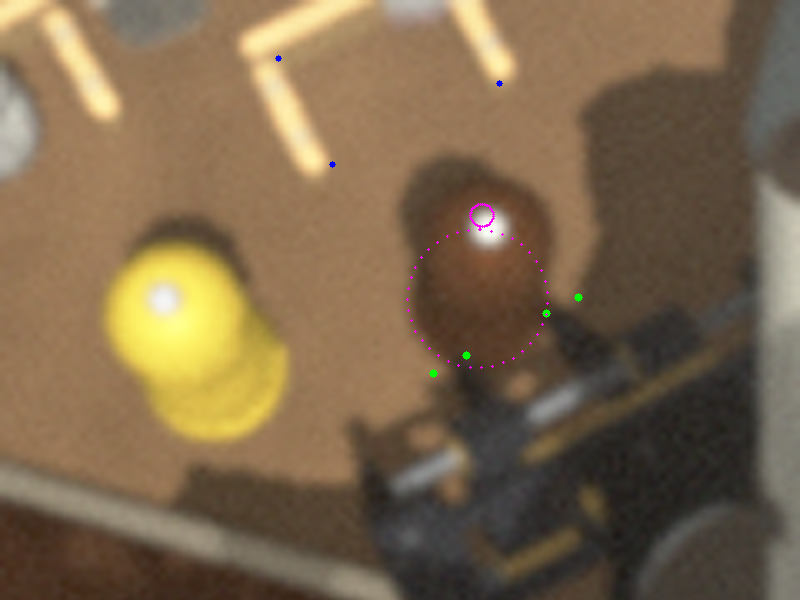

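```bash

python3 -m pendant '[{"x":0.015,"y":0.005,"z":0,"rx":0,"ry":0,"rz":0,"claw":0.41},{"x":0.035,"y":0.011,"z":0,"rx":0,"ry":0,"rz":0,"claw":0.41},{"x":0.06,"y":0.018,"z":0,"rx":0,"ry":0,"rz":0,"claw":0.41},{"x":0.085,"y":0.025,"z":0,"rx":0,"ry":0,"rz":0,"claw":0.41},{"x":0.105,"y":0.031,"z":0,"rx":0,"ry":0,"rz":0,"claw":0.41},{"x":0.125,"y":0.037,"z":0,"rx":0,"ry":0,"rz":0,"claw":0.41},{"x":0.142,"y":0.047,"z":0,"rx":0,"ry":0,"rz":0,"claw":0.41},{"x":0.16,"y":0.057,"z":0,"rx":0,"ry":0,"rz":0,"claw":0.41}]'; python3 ov.py pics/ov3.png "np.array(sense()['tcp_pos'])[:2]+[.0218,.0126]"
```

```text
time_s: 10.85
tcp_pos: [0.5817, 0.0772, 0.0208]
ee_rot: [[-0.669, -0.502, 0.548], [-0.325, 0.861, 0.391], [-0.668, 0.084, -0.74]]
wrist_force: [-0.2, 0.1, -0.5]
gripper_width: 0.414
gripper_force: 0.5
[array([0.5794, 0.0966, 0.0289]), array([0.598 , 0.0647, 0.0258]), array([0.5719, 0.1095, 0.0302]), array([0.6055, 0.0518, 0.0246])]
```

View pics/ov3.png

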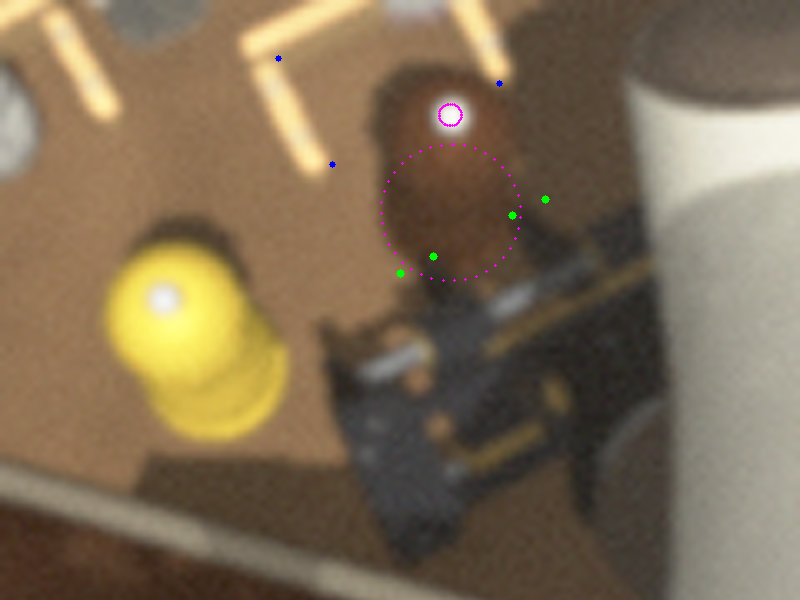

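```bash
python3 - <<'E' | grep -v -e oaster -e edge
from plan2 import *
h=np.array([.866,.5])
for e in((30,42,5),(30,42,2),(32,42,2),(30,47,5),(30,52,5),(33,42,0)):
  print(e,[cl(*e,.021,0,[np.array([.6035,.0898])+k*np.array([.0485,.0265])+h*.0046])[:2] for k in(0,.25,.5,.75,1)])
print(sense()["joints"])
E
```

```text
(30, 42, 5) [[21.7, 13.8], [13.3, 12.1], [8.8, 10.5], [6.6, 8.8], [7.6, 7.2]]
(30, 42, 2) [[19.1, 17.5], [9.9, 16.6], [4.8, 15.7], [2.7, 14.9], [1.6, 14.0]]
(32, 42, 2) [[22.7, 15.9], [13.2, 14.6], [7.2, 13.4], [5.5, 12.3], [4.9, 11.1]]
(30, 47, 5) [[26.4, 15.9], [16.9, 14.5], [10.4, 13.1], [8.5, 11.4], [7.2, 9.7]]
(30, 52, 5) [[31.0, 19.5], [20.6, 13.8], [12.5, 12.5], [8.7, 11.5], [7.6, 11.1]]
(33, 42, 0) [[23.0, 18.0], [12.9, 16.4], [6.0, 15.3], [4.8, 14.3], [2.8, 13.2]]
[ -1.173  26.415 -21.949 -77.723 -24.322   8.315]
```

```bash

python3 -m pendant '[{"x":0.012,"y":0.007,"z":0,"rx":0,"ry":0,"rz":0,"claw":0.41},{"x":0.03,"y":0.017,"z":0,"rx":0,"ry":0,"rz":0,"claw":0.41},{"x":0.05,"y":0.028,"z":0,"rx":0,"ry":0,"rz":0,"claw":0.41},{"x":0.07,"y":0.039,"z":0,"rx":0,"ry":0,"rz":0,"claw":0.41},{"x":0.09,"y":0.05,"z":0,"rx":0,"ry":0,"rz":0,"claw":0.41},{"x":0.11,"y":0.061,"z":0,"rx":0,"ry":0,"rz":0,"claw":0.41},{"x":0.13,"y":0.072,"z":0,"rx":0,"ry":0,"rz":0,"claw":0.41},{"x":0.145,"y":0.08,"z":0,"rx":0,"ry":0,"rz":0,"claw":0.41}]'; sed -i 's/170:270,200:320/150:250,200:320/;s/\[200,170\]/[200,150]/' ov.py; python3 ov.py pics/ov4.png "np.array(sense()['tcp_pos'])[:2]+[.0218,.0126]"
```

```text
time_s: 11.95
tcp_pos: [0.618, 0.0973, 0.0208]
ee_rot: [[-0.669, -0.502, 0.548], [-0.325, 0.861, 0.391], [-0.668, 0.084, -0.74]]
wrist_force: [-1.5, -1.3, 0.2]
gripper_width: 0.412
gripper_force: 0.6
[array([0.6155, 0.1166, 0.0289]), array([0.6341, 0.0848, 0.0258]), array([0.608 , 0.1295, 0.0301]), array([0.6417, 0.0719, 0.0245])]
```

View pics/ov4.png

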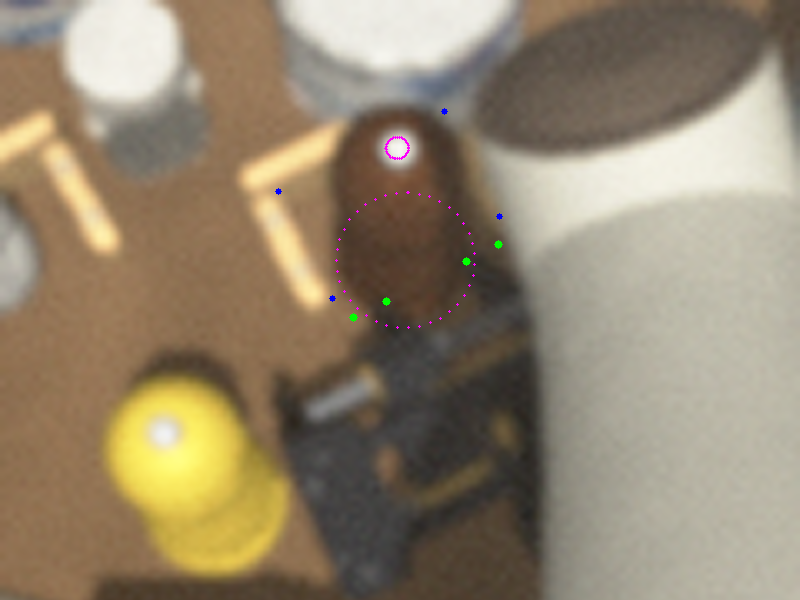

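```bash

python3 -m pendant '[{"x":0.006,"y":0.0035,"z":0,"rx":0,"ry":0,"rz":0,"claw":0.41},{"x":0.012,"y":0.007,"z":0,"rx":0,"ry":0,"rz":0,"claw":0.41},{"x":0.018,"y":0.0105,"z":0,"rx":0,"ry":0,"rz":0,"claw":0.41},{"x":0.024,"y":0.0135,"z":0,"rx":0,"ry":0,"rz":0,"claw":0.41},{"x":0.03,"y":0.017,"z":0,"rx":0,"ry":0,"rz":0,"claw":0.41},{"x":0.035,"y":0.0195,"z":0,"rx":0,"ry":0,"rz":0,"claw":0.41},{"x":0.039,"y":0.0215,"z":0,"rx":0,"ry":0,"rz":0,"claw":0.41},{"x":0.042,"y":0.0235,"z":0,"rx":0,"ry":0,"rz":0,"claw":0.41}]'; cat > k.py <<'E'
from h import *
np.set_printoptions(precision=4,suppress=True)
a=capture("top")
def knob(box,name,z=.166):
    u0,v0,u1,v1=box;g=a["color"][v0:v1,u0:u1].astype(float).min(2);g=np.clip(g-.75*g.max(),0,None)
    v,u=np.mgrid[v0:v1,u0:u1];c=((u*g).sum()/g.sum(),(v*g).sum()/g.sum());print(name,c,atz(a,c,z))
c=proj(a,np.append(np.array(sense()["tcp_pos"])[:2]+[.0218,.0126],.166)).astype(int)
knob((c[0]-4,c[1]-4,c[0]+6,c[1]+6),"mill");knob((220,208,230,220),"yellow")
E
python3 k.py
```

```text
time_s: 13.0
tcp_pos: [0.6282, 0.103, 0.0208]
ee_rot: [[-0.669, -0.502, 0.548], [-0.325, 0.861, 0.391], [-0.668, 0.084, -0.74]]
wrist_force: [-1.1, -1.2, 0.3]
gripper_width: 0.41
gripper_force: 0.6
mill (np.float64(256.83870967741933), np.float64(167.78094523630907)) [0.6495 0.1158 0.166 ]
yellow (np.float64(224.17815482502652), np.float64(214.54347826086956)) [0.5343 0.1876 0.166 ]
```

```bash

python3 -m pendant '[{"x":0.003,"y":0.0017,"z":0,"rx":0,"ry":0,"rz":0,"claw":0.41},{"x":0.006,"y":0.0033,"z":0,"rx":0,"ry":0,"rz":0,"claw":0.41},{"x":0.008,"y":0.0045,"z":0,"rx":0,"ry":0,"rz":0,"claw":0.41},{"x":0.01,"y":0.0056,"z":0,"rx":0,"ry":0,"rz":0,"claw":0.41},{"x":0.012,"y":0.0067,"z":0,"rx":0,"ry":0,"rz":0,"claw":0.41},{"x":0.014,"y":0.0078,"z":0,"rx":0,"ry":0,"rz":0,"claw":0.41},{"x":0.014,"y":0.0078,"z":0,"rx":0,"ry":0,"rz":0,"claw":0.41},{"x":0.014,"y":0.0078,"z":0,"rx":0,"ry":0,"rz":0,"claw":0.41}]'; python3 k.py
```

```text
time_s: 14.05
tcp_pos: [0.6303, 0.1042, 0.0203]
ee_rot: [[-0.671, -0.502, 0.547], [-0.326, 0.861, 0.39], [-0.666, 0.084, -0.741]]
wrist_force: [-6.7, -4.0, 3.2]
gripper_width: 0.408
gripper_force: 3.6
mill (np.float64(255.83143507972665), np.float64(167.1981776765376)) [0.6509 0.1182 0.166 ]
yellow (np.float64(224.16), np.float64(214.57368421052632)) [0.5342 0.1877 0.166 ]
```

```bash

python3 -m pendant '[{"x":-0.006,"y":-0.0035,"z":0,"rx":0,"ry":0,"rz":0,"claw":0.41},{"x":-0.02,"y":-0.0115,"z":0,"rx":0,"ry":0,"rz":0,"claw":0.41},{"x":-0.05,"y":-0.028,"z":0,"rx":0,"ry":0,"rz":0,"claw":0.41},{"x":-0.09,"y":-0.05,"z":0,"rx":0,"ry":0,"rz":0,"claw":0.41},{"x":-0.13,"y":-0.073,"z":0,"rx":0,"ry":0,"rz":0,"claw":0.41},{"x":-0.18,"y":-0.1,"z":0,"rx":0,"ry":0,"rz":0,"claw":0.41},{"x":-0.24,"y":-0.13,"z":0,"rx":0,"ry":0,"rz":0,"claw":0.41},{"x":-0.3,"y":-0.15,"z":0,"rx":0,"ry":0,"rz":0,"claw":0.41}]'; sed -i 's/^c=proj.*/c=proj(a,np.array([.651,.118,.166])).astype(int)/' k.py; cat >> k.py <<'E'
S=capture("side")
for n,p in(("top",a),("side",S)):
  for l,z in(("mill",.085),("salt",.045),("tin",.02),("jar_b",.05)):
    print(n,l,[(round(d["conf"],2),atz(p,d["centre"],z)[:2]) for d in search_frame(p,l)[:3]])
E
python3 k.py
```

```text
time_s: 15.1
tcp_pos: [0.5559, 0.0668, 0.021]
ee_rot: [[-0.669, -0.501, 0.548], [-0.325, 0.861, 0.391], [-0.668, 0.083, -0.739]]
wrist_force: [-0.1, -0.3, 0.7]
gripper_width: 0.411
gripper_force: 0.0
mill (np.float64(256.90617848970254), np.float64(167.1716247139588)) [0.651  0.1157 0.166 ]
yellow (np.float64(224.17658349328215), np.float64(214.5556621880998)) [0.5343 0.1876 0.166 ]
top mill [(0.96, array([0.6465, 0.1239])), (0.63, array([0.5402, 0.18  ]))]
top salt [(0.82, array([0.6226, 0.2792]))]
top tin [(0.47, array([ 0.4688, -0.1896]))]
top jar_b [(0.98, array([0.6999, 0.2244])), (0.82, array([0.7051, 0.3855]))]
side mill [(0.78, array([0.6368, 0.0804])), (0.61, array([0.5848, 0.435 ]))]
side salt []
side tin [(0.73, array([ 0.4582, -0.1518]))]
side jar_b [(0.78, array([0.7243, 0.2546])), (0.61, array([0.6983, 0.3717]))]
```

```bash
python3 -c "from station import *;print(finish_job())"
```

```text
the job is handed in; nothing more can be done
None
```

I pushed the dark pepper mill into the empty stall until the force rose along the stall's axis, which I took as contact with its back wall. I then backed the arm clear and handed the job in at about 15 s. After backing off, the mill's knob measured within about 2 mm of where it should be when home, the yellow look-alike hadn't moved, and I saw no sign of anything else being disturbed. I had used all 10 picture views, so the final position was checked by measurement only.

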